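# Grease the uncapped planer bearing

## Robot

A 6-joint arm with a two-finger parallel gripper is mounted at the origin on the work surface. World frame = base frame: x ahead of the robot, y to its left, z up, the work surface at z = 0. Lengths are in m, angles in degrees, forces in N, time in s.
With the tool pointing down it reaches from about 0.4 to 0.825 m from the base axis. Payload 7 kg.
Tool frame: the origin (TCP) lies midway between the tips of the shut fingers; the grasp point (between the pads) lies 19 mm behind it; z points along the fingers, y is the direction in which the jaws open and shut (so a half turn about z gives the same grasp; the last joint's range is limited). The gripper opens to 88 mm and grips with 3 to 60 N. Pads are 19 mm wide; open, the fingers measure 130 mm over their backs; the gripper's body (78 mm by 193 mm) begins 47 mm behind the grasp point.
Start: joints at [-49.899, 20.546, 0.682, 0, -70.136, -16.507], TCP at [0.27, -0.619, 0.227] pointing down, gripper open.
Joint ranges: [-176.03, 176.03], [-82.01, 121.73], [-58.28, 71.71], [-173.87, 95.51], [-174.79, -0.11], [-173.66, 173.66]. Speed limits (degrees/s): [136.94, 136.94, 172.46, 180, 180, 180].

## Interface

Orientations are given as [roll, pitch, yaw] about the fixed x, y, z axes, in that order (R = Rz(yaw) Ry(pitch) Rx(roll)).
In Python, from plant import r gives the robot as it stands. The module is installed in compiled form; this text tells all that it offers.
- The arm moves only by the tool send_rows, never from a script. Its argument "motion" is a list of rows, each an object with "travel": the shift along the tool's x, y, z in m, a list of three; "spin": the turn about the tool's z in degrees. In form: [{"travel": [tx, ty, tz], "spin": spin}, ...]. A call has 1 to 5 rows; each row shifts and turns the pose as measured when the row begins, along the tool's axes as they then stand; what a row does not reach is not made up. A row lasts 1/12 s, in which the tool goes at most 41.7 mm and 7.16 degrees, less where a joint would pass 70% of its speed; a pose out of reach is approached as far as the arm can. A call is refused whole if a number of a shift passes 0.0417 or a number of a turn 7.16, either way. A call with a gripper value outside its range is refused whole. "gripper" is the gripper command: -1 is shut, 1 is fully open, values between are in proportion, set as the call begins (left out, the last holds). The fingers move at their own pace and stop on an object; "squeeze" is the grip in N (left out, the last holds). Time passes only in rows, so rows that do not move let the fingers close. It gives the time, the measured TCP pose, the force and the opening at its end, in the units of the state.
- r.get_state(): the state, without advancing time (a new reading comes with each control period).
- r.capture(name): name is "side" or "top" or "wrist"; returns (picture, depth): 384x512x3 uint8, blue, green, red; 384x512 float32, m along the optical axis (not along the pixel's ray), 0 where there is no reading.
- r.get_calibration(name): a dict with "fov_y" (degrees; the focal length in pixels is half the picture's height over the tangent of half this angle, whatever the lens; pixels are square), "cx", "cy" (the principal point, pixels), "origin" and "orientation" of the camera in the world. Camera axes: x right, y down, z forward; pixel columns grow to the right and rows downward; lengths in m; the calibration is good to about 2 mm. A picture is of the moment at which its call begins: read the wrist's pose just before it. get_calibration takes no time and is no camera call; for the wrist camera it gives the pose at the moment of the call.
- r.close_job(): hands the job in, once; it reports no verdict.
Trained networks look in the newest picture that a camera, given by its name, has taken for a name from the list of things; names that differ only in an ending like _2 or _b are one class to them, and where a whole thing is asked for, a point or a joint stands for the part that bears it (a point fixed in the world has none). Each returns a list of dicts, best first, with "conf" (0 to 1); they miss things now and then, are a little off and sometimes report something else, mostly with a low value. They report only what shows in the picture. A call takes as long as a camera call. They do not tell look-alikes from the thing itself.
- r.boxes_of(camera, target): "at" ([x, y, z] in m, in the coordinates of the camera as it stood for that picture, good to about 4 mm: the middle of the surface that is visible of it).
- r.pinpoint(camera, target): "at" ([x, y, z] in m, in the coordinates of the camera as it stood for that picture, good to about 4 mm: a listed point, or the origin of a listed thing).
The state is a dict: "time_s": time; "joints": joint angles; "qd": joint speeds; "joint_torque": joint torques, N m; "tcp_pos": TCP position; "eef_rot": TCP orientation; "contact_force": force on the tool from outside, world axes, zero at the start; "moment": the same for the moment, N m; "gripper_width": finger opening in m.
Only numpy, scipy, OpenCV 4.12 (cv2) and the standard library are available. Lean on these libraries where they do the work, as an engineer would, in place of code of your own. Each camera call takes 0.05 s, during which the arm holds its last target. There are 200 camera calls.

## Task

Take the push-type grease gun out of its wooden stand and press its coupler squarely onto the bare steel nipple of the blue bearing housing until it snaps on. Then keep pushing along the tilted nipple so that the gun's spring is pressed in by more than half of its travel, and finish while still holding it pressed in like that, without letting go. The housing whose nipple wears a red cap is already done: do not touch it, and leave the tin, the wood offcut and the spanner where they are.

Things in the scene. Friction and masses are not known exactly. Their poses are not given: they have to be found in the camera images.
- gun_grip (a point): Centre of the grease gun's orange square grip, 26 x 26 mm (flats across x and y), 54 mm long, this point half-way up. z axis up the gun, from coupler mouth to cap. Above the grip a round black cap, 22 mm across, its top 33 mm above this point; below the grip an aluminium collar, 42 mm across. The coupler's mouth is 91 mm below this point (spring not pressed).
- gun: The same gun, 124 mm long, about 0.35 kg, upright in the stand at the start; origin at the coupler's mouth (spring not pressed), z from mouth to cap. From the mouth up: steel coupler tube 31 mm across, 36 mm long; thin neck with spring to 54 mm; collar to 64 mm; grip to 118 mm; cap.
- coupler (a joint): How far the coupler is pushed into the gun against its spring: 0 = out, 0.012 m = end stop. It needs 8 N to begin to move and 15 N at the end stop.
- coupler_seat (a point): Point on the coupler's axis, 14 mm inside its mouth, where the centre of the nipple's ball lies once snapped on and fully home; z axis from mouth to cap. The bore is 21.6 mm across, 23 mm deep; four small spring balls in it, 8 mm from the mouth, snap behind the nipple's ball; that takes 10 to 15 N, so the gun's spring gives by some 6 mm before the snap.
- bare_ball (a point): Centre of the ball of the bare steel nipple: ball 18 mm across on a stem 11 mm across; below it a round foot, 20 mm across, whose top lies 25 mm down the axis from the ball's centre. z axis: along the nipple, outward, tilted 25 degrees from vertical towards the housing's -x side. The ball's centre is about 105 mm above the bench. Fixed.
- bare: Blue bearing housing with the bare nipple, bolted down: foot 140 mm (x) by 44 mm (y) by 14 mm, round body 76 mm across and 40 mm thick (its axis along y, 42 mm up, top 80 mm up). Origin under its centre, z up. The nipple leans to -x.
- capped: The same blue housing, but its nipple wears a red plastic cap, 25 mm across, top about 123 mm up: already greased, not to be touched. Origin under its centre, z up; the capped nipple leans 25 degrees to -x.
- stand: Wooden stand, 76 x 76 x 32 mm, bolted down; origin under its centre. A round hole, 34 mm across and 25 mm deep, in the middle of its top holds the gun's coupler upright (mouth down, on the hole's floor 7 mm above the bench).
- tin_mid (a point): Middle of a grease tin with a yellow band, 72 mm across, 85 mm high; bystander.
- offcut_mid (a point): Middle of a wood offcut, 90 x 50 x 30 mm; bystander.
- spanner: Steel spanner, 160 mm long, lying flat; bystander.
Mind the look-alikes: they are no part of the job. Several things look just like the stand: the one meant starts farthest to the robot's left. What is shaped like the bare but white is not meant.

How it is judged (in metres and radians):
On the way, in this order (a step that is already met when the one before it is completed fails the run):
1. the gun is out of the stand, its coupler's mouth clear of the stand's top (z of gun in the frame of stand above 0.04 m and contact force between the fingers and gun above 1 N), for 0.1 s.
2. the coupler is snapped squarely onto the bare nipple (distance between coupler_seat and bare_ball below 0.004 m and angle between the z axis of coupler_seat and the z axis of bare_ball, either way round below 0.17 rad), for 0.2 s.
At the end, for the whole second after the job is handed in: The coupler sits snapped on the bare nipple (ball centre within 4 mm of its seat), square to it within 0.17 rad (10 degrees), pushed into the gun by more than 6 mm of its 12 mm, pressing on the nipple with more than 5 N, and the gun is still gripped and at rest (all of step 2 and value of joint coupler above 0.006 m and contact force between gun and bare above 5 N and contact force between the fingers and gun above 3 N and linear speed of gun below 0.02 m/s); the arm keeps its last pose, push and grip.
It fails at once if the capped housing is touched (contact force between anything else and capped above 1 N).
It fails at once if the tin is displaced by more than 20 mm (distance of tin_mid from where it was at the start of the episode above 0.02 m).
It fails at once if the offcut is displaced by more than 20 mm (distance of offcut_mid from where it was at the start of the episode above 0.02 m).
It fails at once if the spanner is displaced by more than 20 mm (distance of spanner from where it was at the start of the episode above 0.02 m).
It also fails if it takes over 38 s, if anything falls off the work surface, if the arm or the gripper's body presses on something with over 40 N, if the wrist force passes 120 N, or if a joint passes its speed limit or range.

## Working session

There is one attempt and no reset: what is moved stays moved. The work goes in short steps, Python scripts to look and compute and a tool call to move; the robot and the scene stay as the last step left them, time stands still between calls to the robot, and variables do not carry over. Pictures are saved under pics/ and viewed, about 8 in all and at most 12, crops included, and the job is handed in when it is done.

Besides the shell and the picture viewer there is one more tool, called after "Request:" as name(argument=value, ...) on one line, values as JSON. send_rows: Moves the arm, as the interface text tells. Its arguments: {"type":"object","properties":{"motion":{"type":"array"},"gripper":{"type":"number"},"squeeze":{"type":"number"}},"required":["motion"]}

```bash
mkdir -p pics
cat > h.py <<'E'
from plant import r
import numpy as np, cv2
from scipy.spatial.transform import Rotation as R
def rot(o):
    o=np.array(o,float)
    return o if o.shape==(3,3) else (R.from_quat(o).as_matrix() if o.size==4 else R.from_euler('xyz',o,degrees=True).as_matrix())
def w(cam,p,c=None):
    c=c or r.get_calibration(cam); return np.array(c['origin'])+rot(c['orientation'])@np.array(p)
def px(cam,P,c=None):
    c=c or r.get_calibration(cam); q=rot(c['orientation']).T@(np.array(P)-np.array(c['origin']))
    f=192/np.tan(np.radians(c['fov_y']/2)); return np.round([c['cx']+f*q[0]/q[2],c['cy']+f*q[1]/q[2]],1)
def find(cam,names,fn='pinpoint',c=None,mn=.25):
    c=c or r.get_calibration(cam)
    for n in names:
        for d in getattr(r,fn)(cam,n):
            if d['conf']>mn:
                P=w(cam,d['at'],c); print(cam,n,round(d['conf'],2),P.round(4),px(cam,P,c))
def depthpts(cam,depth,c=None):
    c=c or r.get_calibration(cam); f=192/np.tan(np.radians(c['fov_y']/2))
    v,u=np.mgrid[:384,:512]
    p=np.stack([(u-c['cx'])/f*depth,(v-c['cy'])/f*depth,depth],-1)
    return p@rot(c['orientation']).T+np.array(c['origin'])
E
python3 - <<'E'
from h import *
print(r.get_state())
for c in ('side','top'):
    print(r.get_calibration(c))
    im,d=r.capture(c); cv2.imwrite(f'pics/{c}1.png',im); np.save(c+'1.npy',d)
    find(c,['gun_grip','gun','bare_ball','bare','capped','stand','tin_mid','offcut_mid','spanner'])
print(r.get_state()['time_s'])
E
```

```text
{'time_s': 0.0, 'joints': array([-4.98989521e+01,  2.05904252e+01,  6.32636448e-01, -2.00211911e-02,
       -7.01359920e+01, -1.65079420e+01]), 'qd': array([-0.01194572, -0.00841913,  0.07337194,  0.02747372,  0.07793434,
       -0.08104589]), 'joint_torque': array([-1.62929398e-03, -5.82717812e+01,  2.93046552e+01,  6.99687481e+00,
        6.84214581e-03, -1.89465595e-04]), 'tcp_pos': array([ 0.26994298, -0.61812525,  0.22562576]), 'eef_rot': array([ 1.79904736e+02, -8.60484415e-03, -1.56413705e+02]), 'contact_force': array([0.93203375, 0.77690918, 0.43136099]), 'moment': array([ 0.00297327, -0.02370571,  0.02729745]), 'gripper_width': 0.08709183468405765}
{'fov_y': 51.928283965952204, 'cx': 252.3936341929424, 'cy': 194.65862309308193, 'origin': array([0.17407254, 0.76528884, 0.74749855]), 'orientation': array([-128.83534395,   -0.76619431, -154.20650339])}
side gun_grip 0.57 [ 0.4837 -0.0582  0.0954] [278. 180.]
side gun 0.88 [ 0.4892 -0.0563  0.0062] [274.3 204.4]
side bare_ball 0.46 [0.4816 0.2534 0.1059] [223.8 252.2]
side bare_ball 0.44 [0.542  0.4407 0.1054] [148.5 306.9]
side
[... 1037 characters left out ...]
.8 210.5]
top bare_ball 0.54 [0.5399 0.4342 0.1063] [131.1 190.8]
top bare_ball 0.53 [0.4842 0.2487 0.1037] [186.4 208.4]
top bare 0.84 [ 0.5652  0.4523 -0.0013] [133.8 187.4]
top bare 0.76 [ 0.5091  0.2676 -0.0029] [185.3 204. ]
top capped 0.57 [ 0.5225 -0.2395 -0.0008] [329.3 202.4]
top stand 0.84 [ 0.4887 -0.0599 -0.0024] [278.1 211.2]
top stand 0.82 [ 2.734e-01 -2.930e-01  2.000e-04] [345.  274.3]
top stand 0.66 [ 3.583e-01 -1.350e-01 -1.000e-04] [299.3 248.8]
top tin_mid 0.67 [0.6992 0.0315 0.0417] [253.  149.4]
top offcut_mid 0.58 [ 0.7208 -0.1518  0.0176] [305.1 145.5]
top spanner 0.49 [ 0.3996 -0.4004 -0.0021] [375.6 238.2]
top spanner 0.43 [ 0.7202 -0.1534  0.0167] [305.5 145.7]
1.0
```

View pics/top1.png

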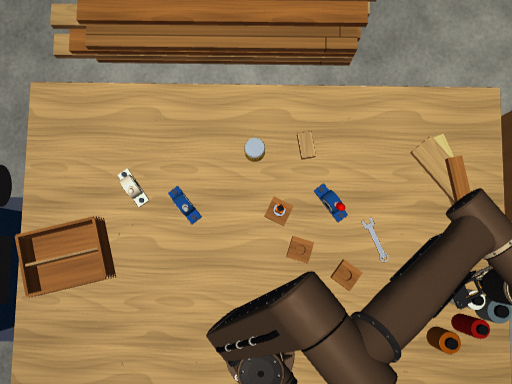

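View pics/side1.png

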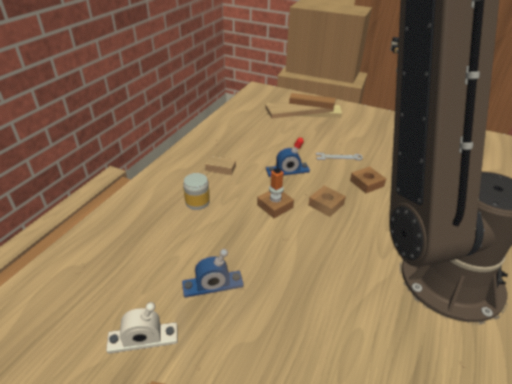

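Request:
send_rows(motion=[{"travel": [-0.028, 0.028, 0], "spin": 0}, {"travel": [-0.028, 0.028, 0], "spin": 0}, {"travel": [-0.028, 0.028, 0], "spin": 0}, {"travel": [-0.028, 0.028, 0], "spin": 0}, {"travel": [-0.028, 0.028, 0], "spin": 0}], gripper=1)

```text
time_s: 1.42
tcp_pos: [0.3413, -0.4343, 0.2231]
eef_rot: [179.9, -0.2, -157.0]
contact_force: [1.5, -0.0, 0.9]
gripper_width: 0.0876
```

Request:
send_rows(motion=[{"travel": [-0.028, 0.028, 0], "spin": 0}, {"travel": [-0.028, 0.028, 0], "spin": 0}, {"travel": [-0.028, 0.028, 0], "spin": 0}, {"travel": [-0.028, 0.028, 0], "spin": 0}, {"travel": [-0.028, 0.028, 0], "spin": 0}])

```text
time_s: 1.83
tcp_pos: [0.4169, -0.242, 0.2242]
eef_rot: [-180.0, -0.0, -157.1]
contact_force: [0.4, -1.0, 0.1]
gripper_width: 0.0875
```

Request:
send_rows(motion=[{"travel": [-0.028, 0.028, 0], "spin": 0}, {"travel": [-0.028, 0.028, 0], "spin": 0}, {"travel": [-0.028, 0.028, 0], "spin": 0}, {"travel": [-0.025, 0.025, 0], "spin": 0}, {"travel": [-0.0, 0.0, 0], "spin": 0}])

```text
time_s: 2.25
tcp_pos: [0.4784, -0.0864, 0.2269]
eef_rot: [-179.9, 0.4, -156.8]
contact_force: [0.4, -0.9, 0.1]
gripper_width: 0.0876
```

Run:
```python
from h import *
s=r.get_state(); print(s['tcp_pos'],s['eef_rot'])
c=r.get_calibration('wrist'); im,d=r.capture('wrist'); cv2.imwrite('pics/w1.png',im); np.savez('w1.npz',d=d,im=im)
print(c)
find('wrist',['gun_grip','gun','stand'],c=c)
P=depthpts('wrist',d,c)
for lo,hi in ((.09,.122),(.125,.14),(.025,.036)):
    m=(d>0)&(P[...,2]>lo)&(P[...,2]<hi)&(np.hypot(P[...,0]-.489,P[...,1]+.06)<.06)
    if m.sum()>10:
        Q=P[m][:,:2]; print(lo,m.sum(),Q.mean(0),cv2.minAreaRect((Q*1000).astype(np.float32)))
```

```text
[ 0.47844063 -0.08643096  0.22685983] [-179.88292343    0.38269902 -156.77735616]
{'fov_y': 59.75057436516084, 'cx': 260.95360570808236, 'cy': 195.14372547687756, 'origin': array([ 0.40156042, -0.12021796,  0.38362485]), 'orientation': array([1.61809215e+02, 1.31278668e-01, 1.13229189e+02])}
wrist gun_grip 0.81 [ 0.4874 -0.059   0.1004] [286.5 205.7]
wrist gun 0.66 [ 0.4868 -0.0596  0.0093] [280.7 178.2]
wrist stand 0.73 [ 0.3564 -0.1352  0.0009] [265.6  37.5]
wrist stand 0.66 [ 0.4899 -0.0544 -0.0013] [283.1 179.7]
0.09 427 [ 0.48181591 -0.06577823] ((489.285888671875, -60.79317855834961), (24.654630661010742, 26.119291305541992), 63.92171096801758)
0.125 544 [ 0.48890455 -0.06047328] ((489.5958557128906, -59.381595611572266), (22.327091217041016, 22.571304321289062), 63.96537780761719)
0.025 2980 [ 0.4803885  -0.06580881] ((490.2642822265625, -59.79791259765625), (76.62895202636719, 76.24956512451172), 64.6543960571289)
```

View pics/w1.png

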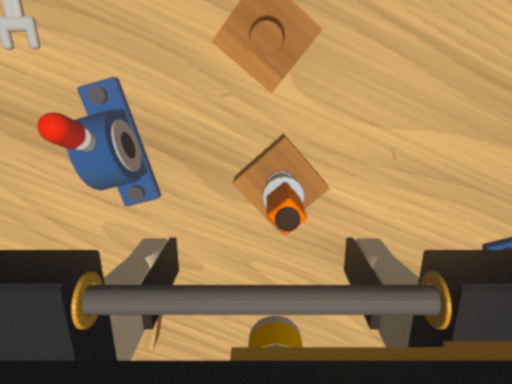

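Request:
send_rows(motion=[{"travel": [-0.0204, 0.02, 0], "spin": 0}, {"travel": [0, 0, 0], "spin": -7.1}, {"travel": [0, 0, 0], "spin": -7.1}, {"travel": [0, 0, 0], "spin": -7.1}, {"travel": [0, 0, 0], "spin": -7.1}])

```text
time_s: 2.87
tcp_pos: [0.4852, -0.0703, 0.2264]
eef_rot: [-179.8, 0.1, -128.8]
contact_force: [-0.7, 0.1, 0.2]
gripper_width: 0.0877
```

Request:
send_rows(motion=[{"travel": [0, 0, 0], "spin": -7.1}, {"travel": [0, 0, 0.02], "spin": -7.1}, {"travel": [0, 0, 0.02], "spin": 0}, {"travel": [0, 0, 0], "spin": 0}])

```text
time_s: 3.2
tcp_pos: [0.4845, -0.0764, 0.1866]
eef_rot: [-179.6, 0.2, -114.3]
contact_force: [-1.2, 0.0, -1.6]
gripper_width: 0.0875
```

Request:
send_rows(motion=[{"travel": [-0.017, 0.002, 0], "spin": 1.7}, {"travel": [0, 0, 0], "spin": 0}, {"travel": [0, 0, 0], "spin": 0}])

```text
time_s: 3.45
tcp_pos: [0.4885, -0.064, 0.1875]
eef_rot: [-179.7, 0.1, -116.5]
contact_force: [-0.3, 0.1, -0.7]
gripper_width: 0.0876
```

Request:
send_rows(motion=[{"travel": [-0.004, 0.001, 0.01], "spin": 0}, {"travel": [0, 0, 0.035], "spin": 0}, {"travel": [0, 0, 0.035], "spin": 0}, {"travel": [0, 0, 0.02], "spin": 0}, {"travel": [0, 0, 0], "spin": 0}])

```text
time_s: 3.87
tcp_pos: [0.493, -0.062, 0.0876]
eef_rot: [-179.2, 0.4, -116.7]
contact_force: [-1.7, -0.3, -0.2]
gripper_width: 0.0876
```

Request:
send_rows(motion=[{"travel": [0, 0.004, 0.005], "spin": 0.5}, {"travel": [0, 0, 0], "spin": 0}])

```text
time_s: 4.03
tcp_pos: [0.4888, -0.0609, 0.0822]
eef_rot: [-179.3, 0.3, -117.3]
contact_force: [-0.0, 0.6, 0.6]
gripper_width: 0.0874
```

Request:
send_rows(motion=[{"travel": [0, 0, 0], "spin": 0}, {"travel": [0, 0, 0], "spin": 0}, {"travel": [0, 0, 0], "spin": 0}, {"travel": [0, 0, 0], "spin": 0}, {"travel": [0, 0, 0], "spin": 0}], gripper=-1, squeeze=20)

```text
time_s: 4.45
tcp_pos: [0.4918, -0.0603, 0.087]
eef_rot: [-178.9, 0.6, -117.2]
contact_force: [-0.3, 0.5, -0.5]
gripper_width: 0.0599
```

Request:
send_rows(motion=[{"travel": [0, 0, 0.004], "spin": 0}, {"travel": [0, 0, 0], "spin": 0}, {"travel": [0, 0, 0], "spin": 0}, {"travel": [0, 0, 0], "spin": 0}, {"travel": [0, 0, 0], "spin": 0}])

```text
time_s: 4.87
tcp_pos: [0.4922, -0.06, 0.0835]
eef_rot: [-178.9, 0.7, -117.2]
contact_force: [-7.1, 5.5, 1.5]
gripper_width: 0.0272
```

Request:
send_rows(motion=[{"travel": [0, 0, 0], "spin": 0}, {"travel": [0, 0, 0], "spin": 0}])

```text
time_s: 5.03
tcp_pos: [0.4905, -0.0597, 0.083]
eef_rot: [-179.0, 0.6, -117.3]
contact_force: [-3.2, 3.8, 2.8]
gripper_width: 0.0264
```

Request:
send_rows(motion=[{"travel": [0, 0, -0.01], "spin": 0}, {"travel": [0, 0, -0.007], "spin": 0}, {"travel": [0, 0, 0], "spin": 0}])

```text
time_s: 5.28
tcp_pos: [0.4883, -0.0596, 0.0988]
eef_rot: [-179.2, 0.5, -117.3]
contact_force: [0.0, -0.5, -3.4]
gripper_width: 0.0259
```

Request:
send_rows(motion=[{"travel": [0.01, 0, 0], "spin": 0}, {"travel": [0.01, 0, 0], "spin": 0}], squeeze=12)

```text
time_s: 5.45
tcp_pos: [0.4799, -0.0764, 0.0985]
eef_rot: [-179.2, 0.6, -117.2]
contact_force: [0.1, 3.6, -1.9]
gripper_width: 0.0262
```

Request:
send_rows(motion=[{"travel": [0.01, 0, 0], "spin": 0}, {"travel": [0.01, 0, 0], "spin": 0}, {"travel": [0.002, 0, 0], "spin": 0}])

```text
time_s: 5.7
tcp_pos: [0.4685, -0.098, 0.0974]
eef_rot: [-179.2, 0.7, -117.3]
contact_force: [0.4, 3.1, -3.6]
gripper_width: 0.0259
```

Run:
```python
from h import *
c=r.get_calibration('side'); im,d=r.capture('side'); 
P=depthpts('side',d,c)
cv2.imwrite('pics/s2.png',cv2.resize(im[110:230,200:360],None,fx=5,fy=5,interpolation=cv2.INTER_CUBIC))
find('side',['gun_grip','gun'],c=c)
s=r.get_state(); print(s['tcp_pos'],s['eef_rot'],s['contact_force'],s['gripper_width'])
```

```text
side gun_grip 0.91 [ 0.4683 -0.0921  0.1083] [288.  171.3]
side gun 0.73 [ 0.4887 -0.0568  0.0277] [274.9 198.6]
[ 0.46880314 -0.09761055  0.09755318] [-179.21401645    0.63652484 -117.26004274] [-0.06476012 -0.28526866 -3.48706623] 0.026035836525572717
```

View pics/s2.png

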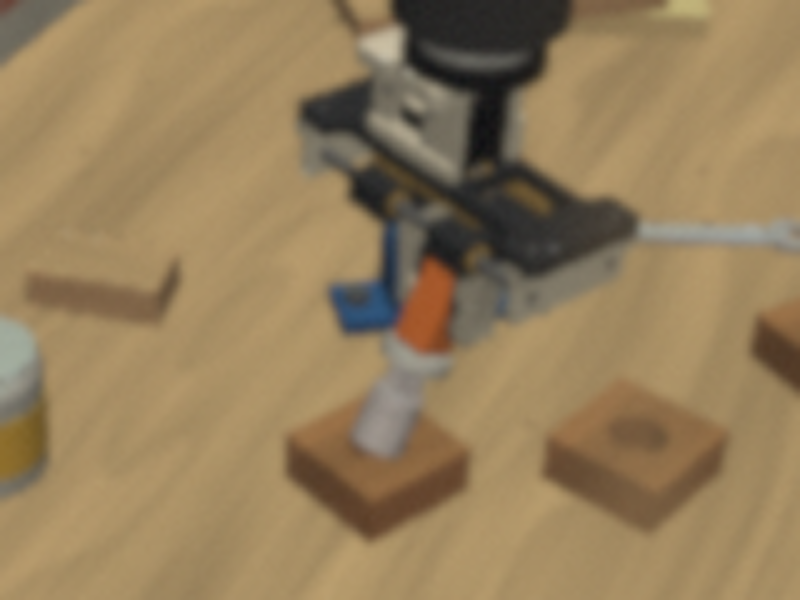

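Request:
send_rows(motion=[{"travel": [0, 0, 0], "spin": 0}, {"travel": [0, 0, -0.02], "spin": 0}, {"travel": [0, 0, -0.035], "spin": 0}, {"travel": [0, 0, -0.035], "spin": 0}, {"travel": [0, 0, -0.035], "spin": 0}], squeeze=50)

```text
time_s: 6.27
tcp_pos: [0.4604, -0.0992, 0.218]
eef_rot: [179.8, -0.1, -117.4]
contact_force: [1.4, 0.9, -3.5]
gripper_width: 0.026
```

Request:
send_rows(motion=[{"travel": [-0.03, 0, -0.015], "spin": 4.5}, {"travel": [-0.03, 0, 0], "spin": 4.5}, {"travel": [-0.03, 0, 0], "spin": 4.5}, {"travel": [-0.03, 0, 0], "spin": 4.5}, {"travel": [-0.03, 0, 0], "spin": 4}])

```text
time_s: 6.68
tcp_pos: [0.5518, 0.0213, 0.2455]
eef_rot: [-179.6, 0.4, -140.4]
contact_force: [0.9, -0.3, -2.5]
gripper_width: 0.0258
```

Request:
send_rows(motion=[{"travel": [0, 0.035, 0], "spin": 0}, {"travel": [0, 0.035, 0], "spin": 0}, {"travel": [0, 0.035, 0], "spin": 0}, {"travel": [0, 0.025, 0], "spin": 0}, {"travel": [0, 0, 0], "spin": 0}])

```text
time_s: 7.1
tcp_pos: [0.4705, 0.1293, 0.2388]
eef_rot: [-179.6, -0.2, -140.7]
contact_force: [-0.9, -0.1, -4.5]
gripper_width: 0.0258
```

Run:
```python
from h import *
s=r.get_state(); print(s['tcp_pos'],s['eef_rot'],s['contact_force'])
for cam in ('wrist','side','top'):
    c=r.get_calibration(cam); im,d=r.capture(cam); cv2.imwrite(f'pics/{cam}3.png',im); np.savez(cam+'3.npz',d=d,im=im)
    find(cam,['gun_grip','gun','bare_ball','bare'],c=c)
    P=depthpts(cam,d,c); near=(d>0)&(np.hypot(P[...,0]-.506,P[...,1]-.27)<.09)
    m=near&(P[...,2]>.10)&(P[...,2]<.118)
    if m.sum()>5: print('ball pts',m.sum(),P[m].mean(0),P[m].max(0))
    hsv=cv2.cvtColor(im,cv2.COLOR_BGR2HSV); b=near&(hsv[...,0]>100)&(hsv[...,0]<130)&(hsv[...,1]>120)&(P[...,2]<.02)
    if b.sum()>20: print('foot',b.sum(),cv2.minAreaRect((P[b][:,:2]*1000).astype(np.float32)))
```

```text
[0.47047345 0.12925868 0.2388325 ] [-179.58115242   -0.19849763 -140.66376674] [-0.89175642 -0.08050716 -4.48893165]
wrist gun_grip 0.65 [0.4746 0.1327 0.254 ] [263.  279.1]
wrist gun 0.75 [0.5027 0.1589 0.1682] [266.4 262.3]
wrist bare 0.62 [ 5.055e-01  2.707e-01 -2.000e-04] [329.8 248.8]
foot 535 ((466.4649963378906, 236.78004455566406), (30.906606674194336, 39.28926467895508), 39.064083099365234)
side gun_grip 0.63 [0.4746 0.1338 0.252 ] [251.3 170.4]
side gun 0.8 [0.5062 0.1566 0.1678] [234.1 202. ]
side bare_ball 0.69 [0.4852 0.2546 0.1059] [222.1 252. ]
side bare_ball 0.55 [0.5437 0.4405 0.1024] [148.  307.4]
side bare 0.89 [5.043e-01 2.764e-01 1.000e-04] [212.  286.6]
side bare 0.6 [ 0.5655  0.4536 -0.0026] [143.3 338.6]
ball pts 51 [0.48064822 0.25608498 0.10863251] [0.48979874 0.26177081 0.11483346]
foot 133 ((532.2998657226562, 307.766357421875), (37.08866882324219, 46.86824035644531), 69.49625396728516)
top bare_ball 0.43 [0.5386 0.4329 0.1057] [131.5 191.2]
top bare_ball 0.41 [ 0.3963 -0.3963 -0.0005] [374.5 239.1]
top bare 0.66 [0.5659 0.4517 0.    ] [133.9 187.2]
top bare 0.45 [0.5052 0.2696 0.0013] [184.6 205. ]
foot 49 ((550.1321411132812, 306.0788269042969), (21.564586639404297, 41.232852935791016), 38.35773849487305)
```

View pics/wrist3.png

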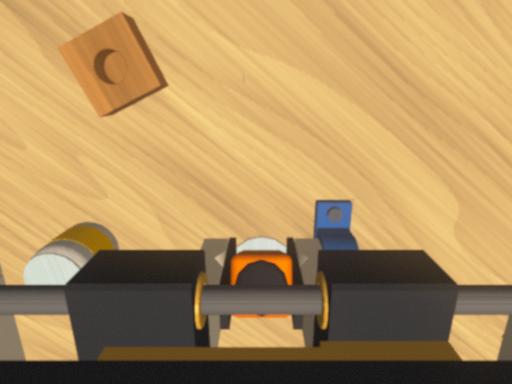

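Request:
send_rows(motion=[{"travel": [-0.035, 0.017, -0.003], "spin": 0}, {"travel": [-0.035, 0.017, -0.003], "spin": 0}, {"travel": [-0.035, 0.017, 0], "spin": 0}, {"travel": [-0.035, 0.017, 0], "spin": 0}, {"travel": [-0.03, 0.017, 0], "spin": 0}])

```text
time_s: 8.27
tcp_pos: [0.5515, 0.3, 0.2462]
eef_rot: [-179.6, -0.1, -141.2]
contact_force: [0.3, 1.1, -2.7]
gripper_width: 0.0257
```

Request:
send_rows(motion=[{"travel": [0, 0, 0], "spin": 0}, {"travel": [0, 0, 0], "spin": 0}])

```text
time_s: 8.43
tcp_pos: [0.5538, 0.3066, 0.2436]
eef_rot: [-179.5, -0.1, -141.0]
contact_force: [0.4, -1.3, -3.3]
gripper_width: 0.026
```

Run:
```python
from h import *
from scipy.optimize import least_squares
s=r.get_state(); print(s['tcp_pos'],s['eef_rot'],s['contact_force'])
for cam in ('wrist','side'):
    c=r.get_calibration(cam); im,d=r.capture(cam); cv2.imwrite(f'pics/{cam}4.png',im); np.savez(cam+'4.npz',d=d,im=im)
    find(cam,['gun_grip','gun','bare_ball','bare'],c=c)
    P=depthpts(cam,d,c); B=np.array([.483,.2525,.105])
    m=(d>0)&(np.linalg.norm(P-B,axis=-1)<.016)&(P[...,2]>.098); Q=P[m]
    q=least_squares(lambda b:np.linalg.norm(Q-b,axis=1)-.009,B,loss='soft_l1',f_scale=.001)
    print('sphere',len(Q),q.x.round(4),np.abs(q.fun).mean(),px(cam,q.x,c))
    near=(d>0)&(np.hypot(P[...,0]-.506,P[...,1]-.27)<.09)
    hsv=cv2.cvtColor(im,cv2.COLOR_BGR2HSV); b=near&(hsv[...,0]>100)&(hsv[...,0]<130)&(hsv[...,1]>120)&(P[...,2]<.02)
    if b.sum()>20: print('foot',b.sum(),cv2.minAreaRect((P[b][:,:2]*1000).astype(np.float32)))
```

```text
[0.55382605 0.30664514 0.24356577] [-1.79532418e+02 -1.20886765e-01 -1.40987959e+02] [ 0.3874411  -1.32093865 -3.30871174]
wrist gun_grip 0.79 [0.5574 0.3101 0.2581] [263.8 277.6]
wrist gun 0.91 [0.5878 0.3338 0.1781] [262.8 265.2]
wrist bare_ball 0.66 [0.5421 0.4357 0.106 ] [373.3 254.7]
wrist bare_ball 0.65 [0.4843 0.2508 0.1044] [264.2  80.7]
wrist bare 0.87 [ 0.5683  0.4487 -0.0035] [340.3 234.8]
wrist bare 0.86 [ 0.5103  0.2729 -0.0014] [264.7 113.4]
sphere 380 [0.4844 0.2514 0.1046] 0.0003789671498582034 [264.6  81.2]
foot 1097 ((506.385009765625, 269.8475036621094), (134.52035522460938, 39.30005645751953), 39.01828384399414)
side gun_grip 0.76 [0.554  0.3078 0.2576] [174.3 204.1]
side gun_grip 0.73 [0.5831 0.3287 0.1908] [160.  231.3]
side gun 0.76 [0.5873 0.3319 0.1747] [158.4 237.4]
side bare_ball 0.44 [0.4856 0.2551 0.1082] [221.8 251.4]
side bare_ball 0.43 [0.542  0.4403 0.1083] [148.4 305.8]
side bare 0.86 [ 0.5618  0.4565 -0.0035] [143.9 340.7]
side bare 0.71 [ 0.5055  0.2751 -0.0007] [211.8 286.2]
side bare 0.53 [ 0.4897 -0.0576 -0.0019] [274.2 206.2]
sphere 55 [0.4827 0.2526 0.104 ] 0.0008391668777282162 [223.6 252.4]
foot 131 ((532.5189819335938, 307.4349060058594), (37.965702056884766, 45.083518981933594), 70.442626953125)
```

View pics/wrist4.png

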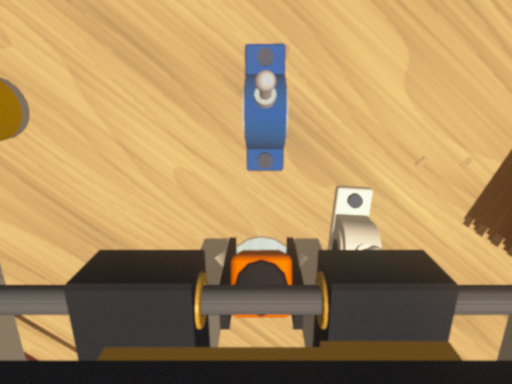

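Request:
send_rows(motion=[{"travel": [0.03, 0, 0], "spin": 0}, {"travel": [0.035, 0.001, 0], "spin": 0}, {"travel": [0.035, 0.001, 0], "spin": 0}, {"travel": [0.035, 0, 0.01], "spin": 0}, {"travel": [0, 0, 0.01], "spin": 0}])

```text
time_s: 9.35
tcp_pos: [0.4447, 0.2177, 0.2242]
eef_rot: [-179.5, 0.1, -141.2]
contact_force: [-1.6, -0.2, -5.3]
gripper_width: 0.0255
```

Request:
send_rows(motion=[{"travel": [0, 0, 0.01], "spin": 0}, {"travel": [0, 0, 0], "spin": 0}, {"travel": [0, 0, 0], "spin": 0}])

```text
time_s: 9.6
tcp_pos: [0.4433, 0.216, 0.2142]
eef_rot: [-179.6, 0.2, -141.2]
contact_force: [0.2, 0.8, -2.3]
gripper_width: 0.0256
```

Request:
send_rows(motion=[{"travel": [-0.001, 0.003, 0.01], "spin": 0}, {"travel": [0, 0, 0.008], "spin": 0}, {"travel": [0, 0, 0], "spin": 0}])

```text
time_s: 9.85
tcp_pos: [0.4442, 0.2207, 0.1953]
eef_rot: [-179.6, 0.3, -141.2]
contact_force: [0.2, -1.1, -4.6]
gripper_width: 0.026
```

Run:
```python
from h import *
s=r.get_state(); T=s['tcp_pos'];print(T,s['eef_rot'],s['contact_force'])
c=r.get_calibration('side'); im,d=r.capture('side'); np.savez('side5.npz',d=d,im=im)
cv2.imwrite('pics/side5.png',cv2.resize(im[185:285,170:290],None,fx=6,fy=6,interpolation=cv2.INTER_CUBIC))
find('side',['gun_grip','gun','bare_ball','coupler_seat'],c=c)
a=np.radians(-141); xt=np.array([np.cos(a),np.sin(a),0]); up=np.array([0,0,1])
M=T+xt*-.042+up*-.067; print('model mouth',M,px('side',M,c))
ax=xt*.4305+up*.9026
for k in (0,.036,.054,.064): print(k,px('side',M+k*ax,c))
B=np.array([.484,.2518,.1045]); print('B',px('side',B,c),px('side',B-.02*(xt*.4226+up*.906),c))
c=r.get_calibration('top'); im,d=r.capture('top'); find('top',['gun_grip','gun','bare_ball'],c=c)
```

```text
[0.44421691 0.22073023 0.19529951] [-179.57230879    0.33298905 -141.23226647] [ 0.16242712 -1.06728819 -4.59994764]
side gun_grip 0.79 [0.4472 0.2248 0.2047] [243.7 215.5]
side gun_grip 0.48 [0.4785 0.2452 0.1419] [226.4 238.6]
side gun 0.79 [0.4768 0.2518 0.1235] [225.8 246.9]
side gun 0.72 [0.6964 0.0273 0.0413] [197.4 190.9]
side bare_ball 0.71 [0.5433 0.4398 0.1058] [148.2 306.2]
side bare_ball 0.43 [0.4833 0.251  0.1047] [223.7 251.6]
side coupler_seat 0.71 [0.4736 0.2444 0.143 ] [228.6 238.8]
model mouth [0.47685704 0.24716169 0.12829951] [226.8 243.9]
0 [226.8 243.9]
0.036 [233.6 232. ]
0.054 [237.1 225.9]
0.064 [239.  222.4]
B [223.2 251.8] [219.7 258. ]
top bare_ball 0.37 [0.539  0.4322 0.1068] [131.6 191. ]
```

View pics/side5.png

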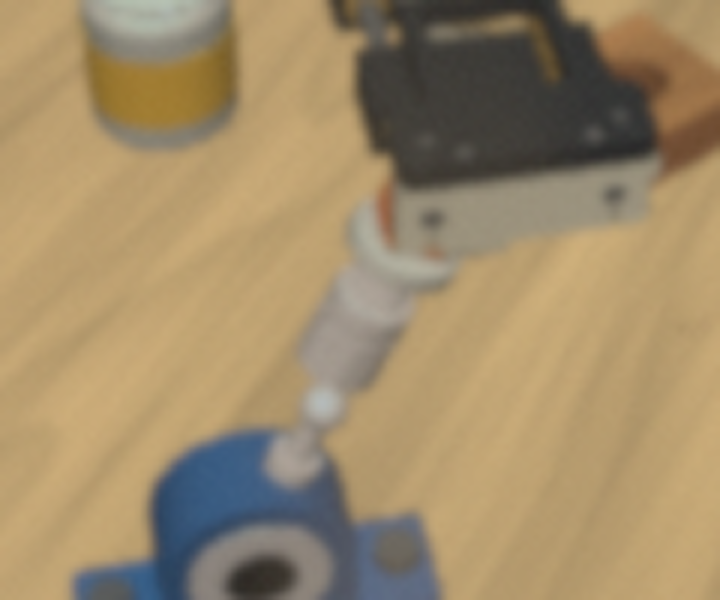

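```bash
cat > fit.py <<'E'
from h import *
from scipy.optimize import least_squares
a=np.radians(-141); xt=np.array([np.cos(a),np.sin(a),0]); yt=np.array([np.sin(a),-np.cos(a),0]); up=np.array([0,0,1.])
def fit(d,T,c):
    P=depthpts('side',d,c)[d>0]; M=T+xt*-.042+up*-.067; ax=xt*.4305+up*.9026
    for k in range(3):
        t=(P-M)@ax; rad=np.linalg.norm(P-M-t[:,None]*ax,axis=1)
        Q=P[(t>.004)&(t<.032)&(rad<(.022 if k==0 else .018))&(rad>.010)]
        def un(p): v=ax+p[2]*e1+p[3]*e2; return M+p[0]*e1+p[1]*e2,v/np.linalg.norm(v)
        e1=np.cross(yt,ax); e2=yt
        def f(p):
            m,v=un(p); D=Q-m; return np.linalg.norm(D-(D@v)[:,None]*v,axis=1)-.0155
        q=least_squares(f,[0,0,0,0],loss='soft_l1',f_scale=.001); M,ax=un(q.x)
    t=(P-M)@ax; rad=np.linalg.norm(P-M-t[:,None]*ax,axis=1)
    print('n',len(Q),'res',np.abs(f(q.x)).mean(),'axis x,y,up',(ax@xt).round(3),(ax@yt).round(3),(ax@up).round(3))
    tt=t[(rad<.017)&(rad>.012)]; print('t hist',np.histogram(tt,bins=np.arange(-.012,.045,.003)))
    for nm,B in (('wristB',[.4844,.2514,.1046]),('sideB',[.4827,.2526,.104])):
        D=np.array(B)-M; z=D@ax; o=D-z*ax; print(nm,'ball along axis from mouth',z.round(4),'offset in tool x,y,up',(o@xt).round(4),(o@yt).round(4),(o@up).round(4))
    print('mouth rel TCP',((M-T)@xt).round(4),((M-T)@yt).round(4),((M-T)@up).round(4))
if __name__=='__main__':
    T=np.array([0.44421691,0.22073023,0.19529951])
    fit(np.load('side5.npz')['d'],T,r.get_calibration('side'))
E
python3 fit.py
```

```text
n 158 res 0.0008003807284451896 axis x,y,up 0.437 -0.01 0.899
t hist (array([ 0,  0,  2, 14, 17, 15, 13, 17, 14, 12, 19, 14, 16, 13, 26, 14,  0,
        0]), array([-1.20000000e-02, -9.00000000e-03, -6.00000000e-03, -3.00000000e-03,
       -3.46944695e-18,  3.00000000e-03,  6.00000000e-03,  9.00000000e-03,
        1.20000000e-02,  1.50000000e-02,  1.80000000e-02,  2.10000000e-02,
        2.40000000e-02,  2.70000000e-02,  3.00000000e-02,  3.30000000e-02,
        3.60000000e-02,  3.90000000e-02,  4.20000000e-02]))
wristB ball along axis from mouth -0.025 offset in tool x,y,up 0.0037 -0.0016 -0.0018
sideB ball along axis from mouth -0.0253 offset in tool x,y,up 0.0044 0.0004 -0.0021
mouth rel TCP -0.0433 -0.0001 -0.0664
```

Request:
send_rows(motion=[{"travel": [0.004, -0.0005, 0.002], "spin": 0}, {"travel": [0, 0, 0], "spin": 0}, {"travel": [0, 0, 0], "spin": 0}])

```text
time_s: 10.55
tcp_pos: [0.4415, 0.2176, 0.1955]
eef_rot: [-179.6, 0.5, -141.2]
contact_force: [0.1, -0.1, -3.4]
gripper_width: 0.0259
```

```bash
cat > chk.py <<'E'
from fit import *
s=r.get_state(); T=s['tcp_pos']; print(T,s['eef_rot'],s['contact_force'])
for k in range(2):
    c=r.get_calibration('side'); im,d=r.capture('side'); fit(d,T,c)
cv2.imwrite('last.png',im)
E
python3 chk.py | grep -v 'hist\|\[.*e-'; python3 -c "
from h import *
print(r.get_state()['tcp_pos'])"
```

```text
[0.44149832 0.2175975  0.1955049 ] [-179.58607267    0.53070742 -141.22484692] [ 0.10734183 -0.09476222 -3.39583148]
n 157 res 0.0007327359655934404 axis x,y,up 0.439 0.005 0.899
       -3.46944695e-18,  3.00000000e-03,  6.00000000e-03,  9.00000000e-03,
        1.20000000e-02,  1.50000000e-02,  1.80000000e-02,  2.10000000e-02,
        2.40000000e-02,  2.70000000e-02,  3.00000000e-02,  3.30000000e-02,
        3.60000000e-02,  3.90000000e-02,  4.20000000e-02]))
wristB ball along axis from mouth -0.027 offset in tool x,y,up 0.0006 -0.0003 -0.0003
sideB ball along axis from mouth -0.0273 offset in tool x,y,up 0.0013 0.0017 -0.0006
mouth rel TCP -0.0434 -0.0003 -0.0664
n 167 res 0.0007632949346608717 axis x,y,up 0.465 -0.033 0.885
       -3.46944695e-18,  3.00000000e-03,  6.00000000e-03,  9.00000000e-03,
        1.20000000e-02,  1.50000000e-02,  1.80000000e-02,  2.10000000e-02,
        2.40000000e-02,  2.70000000e-02,  3.00000000e-02,  3.30000000e-02,
        3.60000000e-02,  3.90000000e-02,  4.20000000e-02]))
wristB ball along axis from mouth -0.0269 offset in tool x,y,up 0.0015 -0.0021 -0.0008
sideB ball along axis from mouth -0.0272 offset in tool x,y,up 0.0022 -0.0001 -0.0012
mouth rel TCP -0.0436 0.0005 -0.0663
[0.44143688 0.21755006 0.19542449]
```

Request:
send_rows(motion=[{"travel": [-0.001, 0, 0.005], "spin": 0}, {"travel": [-0.0022, 0, 0.0045], "spin": 0}, {"travel": [0, 0, 0], "spin": 0}])

```text
time_s: 10.9
tcp_pos: [0.4444, 0.22, 0.1855]
eef_rot: [-179.6, 0.6, -141.2]
contact_force: [0.3, -0.7, -3.9]
gripper_width: 0.0256
```

```bash
cat > line.py <<'E'
from h import *
P0=np.array([.4405,.2168,.1948]); a=np.radians(-141.2); xt=np.array([np.cos(a),np.sin(a),0]); yt=np.array([np.sin(a),-np.cos(a),0]); u=xt*.43+np.array([0,0,.903])
s=r.get_state(); D=s['tcp_pos']-P0; t=-D@u; o=D+t*u; e=np.cross(yt,u)
print('adv mm',1e3*t,'err perp(x,down)',1e3*o@xt,1e3*-o[2],'y',1e3*o@yt,'axial F',(s['contact_force']+[0,0,3.4])@u,s['contact_force'],'F xt,yt',s['contact_force']@xt,s['contact_force']@yt,s['eef_rot'],s['gripper_width'],s['time_s'])
E
python3 line.py
```

```text
adv mm 10.59223057685386 err perp(x,down) -0.4899230358552986 -0.23692126762572296 y -0.0013854547214904942 axial F -0.3553924749619674 [ 0.28259016 -0.67368758 -3.88971242] F xt,yt 0.20190196282097433 -0.7021023770162393 [-179.60169382    0.58422615 -141.22715143] 0.0256043597597154 10.9
```

Request:
send_rows(motion=[{"travel": [-0.0015, 0, 0.0045], "spin": 0}, {"travel": [-0.002, 0, 0.004], "spin": 0}, {"travel": [0, 0, 0], "spin": 0}], squeeze=60)

```text
time_s: 11.15
tcp_pos: [0.4475, 0.2224, 0.1755]
eef_rot: [-179.6, 0.5, -141.2]
contact_force: [-0.3, -0.2, -4.3]
gripper_width: 0.0256
```

```bash
python3 line.py; python3 chk.py | grep 'B\|axis'; python3 -c "
import cv2
im=cv2.imread('last.png');cv2.imwrite('pics/side6.png',cv2.resize(im[185:285,170:290],None,fx=6,fy=6,interpolation=cv2.INTER_CUBIC))"
```

```text
adv mm 21.241772338054247 err perp(x,down) 0.16895965653985223 0.0731882000660905 y -0.0830592189644974 axial F -0.6543514398864534 [-0.3267169  -0.15211314 -4.29127861] F xt,yt 0.3499375532828434 0.08617451179901098 [-179.59139755    0.52985508 -141.22376103] 0.02561829842266346 11.15
n 158 res 0.0008865257339384641 axis x,y,up 0.482 -0.061 0.874
wristB ball along axis from mouth -0.0056 offset in tool x,y,up -0.0 -0.0018 -0.0001
sideB ball along axis from mouth -0.006 offset in tool x,y,up 0.0007 0.0002 -0.0004
n 151 res 0.0007266242145833482 axis x,y,up 0.446 -0.021 0.895
wristB ball along axis from mouth -0.0057 offset in tool x,y,up -0.001 -0.0008 0.0005
sideB ball along axis from mouth -0.006 offset in tool x,y,up -0.0002 0.0012 0.0002
```

View pics/side6.png

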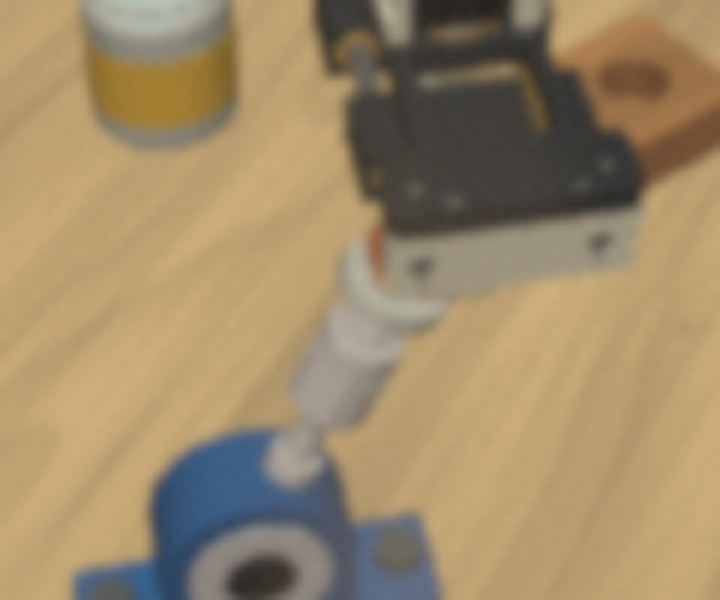

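Request:
send_rows(motion=[{"travel": [-0.0022, 0, 0.0045], "spin": 0}, {"travel": [-0.0013, 0, 0.0027], "spin": 0}])

```text
time_s: 11.42
tcp_pos: [0.4504, 0.2245, 0.1698]
eef_rot: [-179.6, 0.6, -141.2]
contact_force: [-5.8, -0.6, 4.6]
gripper_width: 0.0257
```

```bash
python3 line.py
```

```text
adv mm 27.986774620994186 err perp(x,down) -0.47367164844313625 -0.23513479755087052 y -0.22891490785139149 axial F 9.315353212022268 [-5.75932155 -0.56079267  4.61131398] F xt,yt 4.839852760861183 3.171765818510902 [-179.58227494    0.56981626 -141.20646123] 0.02573524353058808 11.4167
```

Request:
send_rows(motion=[{"travel": [-0.0015, 0.001, 0.0045], "spin": 0}, {"travel": [-0.0022, 0, 0.0045], "spin": 0}])

```text
time_s: 11.58
tcp_pos: [0.4528, 0.227, 0.1622]
eef_rot: [-179.5, 0.6, -141.2]
contact_force: [-7.8, -1.6, 8.8]
gripper_width: 0.0258
```

```bash
python3 line.py
```

```text
adv mm 36.34951398729562 err perp(x,down) -0.3819834402655385 -0.19433541432586215 y 0.24761017605270175 axial F 14.051423793571184 [-7.82429368 -1.57384038  8.78751727] F xt,yt 7.083943494383422 3.676178676106648 [-179.52561061    0.57166129 -141.16592965] 0.025792705621431797 11.5833
```

Request:
send_rows(motion=[{"travel": [-0.0013, 0.0008, 0.003], "spin": 0}, {"travel": [-0.0005, 0, 0.001], "spin": 0}, {"travel": [-0.0005, 0, 0.001], "spin": 0}])

```text
time_s: 11.83
tcp_pos: [0.4541, 0.2283, 0.1589]
eef_rot: [-179.4, 0.5, -141.1]
contact_force: [-4.9, -2.3, 4.8]
gripper_width: 0.0255
```

```bash
python3 line.py;python3 chk.py | grep 'B\|axis'
```

```text
adv mm 40.093821160483515 err perp(x,down) -0.5758434818152767 -0.28793099437337405 y 0.4383047301379745 axial F 9.664797102975577 [-4.93334168 -2.25059862  4.80061819] F xt,yt 5.254974134905119 1.3372737542675688 [-179.44997941    0.51787431 -141.11312895] 0.02553250654506525 11.8333
n 146 res 0.0007122176746371288 axis x,y,up 0.439 -0.015 0.898
wristB ball along axis from mouth 0.0132 offset in tool x,y,up -0.0005 -0.0011 0.0002
sideB ball along axis from mouth 0.0129 offset in tool x,y,up 0.0002 0.0009 -0.0001
n 147 res 0.0007093565119831069 axis x,y,up 0.431 -0.018 0.902
wristB ball along axis from mouth 0.0132 offset in tool x,y,up -0.0004 -0.0011 0.0002
sideB ball along axis from mouth 0.0129 offset in tool x,y,up 0.0003 0.0009 -0.0001
```

Request:
send_rows(motion=[{"travel": [-0.001, 0.0002, 0.0035], "spin": 0}, {"travel": [-0.0013, 0, 0.0025], "spin": 0}, {"travel": [0, 0, 0.0005], "spin": 0}])

```text
time_s: 12.18
tcp_pos: [0.4558, 0.2296, 0.1544]
eef_rot: [-179.4, 0.5, -141.1]
contact_force: [-6.7, -1.5, 8.0]
gripper_width: 0.0256
```

```bash
python3 line.py;python3 chk.py | grep 'B\|axis'; python3 line.py
```

```text
adv mm 45.057742768908355 err perp(x,down) -0.5189930933295932 -0.2625579985020138 y 0.3907348672229086 axial F 12.891673561261843 [-6.66015598 -1.47272965  7.9653837 ] F xt,yt 6.113330424288469 3.025524994406492 [-179.41662986    0.54163658 -141.05697772] 0.02564911230318183 12.1833
n 145 res 0.0007536081967190763 axis x,y,up 0.46 -0.011 0.888
wristB ball along axis from mouth 0.0181 offset in tool x,y,up -0.0004 -0.0011 0.0002
sideB ball along axis from mouth 0.0178 offset in tool x,y,up 0.0003 0.0009 -0.0002
n 149 res 0.0006822558450308518 axis x,y,up 0.457 -0.011 0.889
wristB ball along axis from mouth 0.0181 offset in tool x,y,up -0.0004 -0.0011 0.0002
sideB ball along axis from mouth 0.0178 offset in tool x,y,up 0.0003 0.0009 -0.0002
adv mm 44.839491417630704 err perp(x,down) -0.5248253143038238 -0.2652605625677665 y 0.41580816796603315 axial F 12.116184775804646 [-5.71256934 -0.96641831  7.60932873] F xt,yt 5.057583561114532 2.826351245108136 [-179.41891881    0.54430051 -141.05693586] 0.025907974570193112 12.2833
```

Request:
send_rows(motion=[{"travel": [-0.0007, 0.0003, 0.0018], "spin": 0}, {"travel": [-0.0002, 0, 0.0007], "spin": 0}])

```text
time_s: 12.45
tcp_pos: [0.456, 0.2298, 0.1537]
eef_rot: [-179.4, 0.5, -141.0]
contact_force: [-6.4, -2.2, 8.8]
gripper_width: 0.0257
```

```bash
python3 line.py
python3 - <<'E'
from h import *
im,d=r.capture('side')
for k in range(6): r.capture('side')
cv2.imwrite('pics/side7.png',cv2.resize(im[185:285,170:290],None,fx=6,fy=6,interpolation=cv2.INTER_CUBIC))
find('side',['gun_grip','bare_ball','coupler_seat','gun'])
E
python3 chk.py | grep axis; python3 line.py
```

```text
adv mm 45.82674642058215 err perp(x,down) -0.5282800335803496 -0.2672434984313521 y 0.4397291137240147 axial F 13.748708970068401 [-6.41186818 -2.16629842  8.79967555] F xt,yt 6.3544231446146195 2.3294224311727114 [-179.38209388    0.53424425 -141.01844303] 0.025716622744482394 12.45
side bare_ball 0.55 [0.5439 0.4382 0.1064] [148.4 305.3]
side bare_ball 0.44 [0.4845 0.2487 0.1056] [223.7 250.4]
side coupler_seat 0.52 [0.4852 0.2529 0.1063] [222.5 251.4]
side gun 0.72 [0.4856 0.2513 0.1056] [222.7 251.1]
side gun 0.54 [0.4916 0.2606 0.0811] [218.7 260.5]
n 141 res 0.0007015595467004235 axis x,y,up 0.419 -0.023 0.908
wristB ball along axis from mouth 0.0188 offset in tool x,y,up -0.0004 -0.0011 0.0002
sideB ball along axis from mouth 0.0185 offset in tool x,y,up 0.0003 0.0009 -0.0001
n 143 res 0.0007444272790593924 axis x,y,up 0.433 0.0 0.901
wristB ball along axis from mouth 0.0188 offset in tool x,y,up -0.0002 -0.0012 0.0001
sideB ball along axis from mouth 0.0185 offset in tool x,y,up 0.0005 0.0008 -0.0002
adv mm 45.678183942944806 err perp(x,down) -0.5633789597095704 -0.2839064357845894 y 0.44346837670374273 axial F 12.571289543940852 [-6.78485547 -1.53320489  7.54626171] F xt,yt 6.248407484842232 3.0565315204999113 [-179.38664549    0.54295516 -141.01713627] 0.025788914269180185 13.1
```

View pics/side7.png

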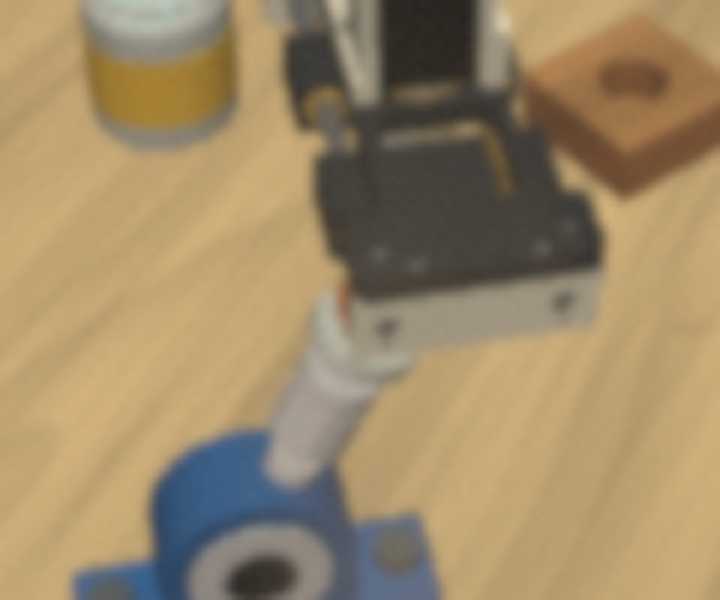

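Request:
send_rows(motion=[{"travel": [-0.0007, 0, 0.0015], "spin": 0}, {"travel": [-0.0003, 0, 0.0008], "spin": 0}])

```text
time_s: 13.27
tcp_pos: [0.4563, 0.23, 0.1531]
eef_rot: [-179.4, 0.5, -141.0]
contact_force: [-6.7, -2.1, 7.9]
gripper_width: 0.0258
```

```bash
python3 line.py; python3 chk.py | grep axis; python3 line.py; python3 -c "
from h import *
print(r.get_state()['qd'].round(2)); r.close_job()"
```

```text
adv mm 46.47464337062988 err perp(x,down) -0.570314600074703 -0.28748166426760535 y 0.3845177899638054 axial F 13.02257574097552 [-6.71929871 -2.10104281  7.90092088] F xt,yt 6.553126012937623 2.572915752110107 [-179.37637488    0.52421822 -140.98823042] 0.0258036463878027 13.2667
n 138 res 0.000703850825915915 axis x,y,up 0.45 0.01 0.893
wristB ball along axis from mouth 0.0195 offset in tool x,y,up -0.0003 -0.0011 0.0002
sideB ball along axis from mouth 0.0193 offset in tool x,y,up 0.0004 0.001 -0.0002
n 135 res 0.0006034605568861672 axis x,y,up 0.452 0.004 0.892
wristB ball along axis from mouth 0.0195 offset in tool x,y,up -0.0005 -0.001 0.0003
sideB ball along axis from mouth 0.0193 offset in tool x,y,up 0.0002 0.001 -0.0001
adv mm 46.415404402334616 err perp(x,down) -0.5805579384290203 -0.29233917329435366 y 0.38077775290365345 axial F 13.079589221077208 [-5.87976761 -2.23616208  8.23530264] F xt,yt 5.983513809087589 1.9415587899114342 [-179.37496608    0.52304157 -140.98503766] 0.025654455161008092 13.3667
[-0.04  0.01  0.03 -0.   -0.11  0.01]
the job is handed in; nothing more can be done
```

I took the gun out of its stand, snapped its coupler onto the bare nipple and handed the job in while still pressing it on. The clock stood at about 13.4 s of the 38 s allowed. The hand-in gave no verdict.

The arm can only shift and spin, not tilt. So I tilted the gun about 26° in the jaws by levering it against the stand's hole, then turned it to the nipple's direction and pushed along the nipple.

Last checks before handing in:
- **Snap:** the axial force rose to 14 N and then dropped to 9.7 N at the point where the coupler should snap on. The last close picture shows the coupler swallowing the ball, with its mouth near the nipple's foot.
- **Squareness:** the gun's measured tilt was about 26–27°, against 25° for the nipple (the limit is 10° off). The ball lay within about 1 mm of the gun's axis.
- **Spring:** axial force was about 13 N, which means roughly 8.5–9.5 mm of the 12 mm pressed in. I estimated this from force and movement; the joint itself could not be read.
- **Grip and rest:** squeeze was 60 N, the jaws were 25.7 mm apart on the grip, and the arm was at rest.

Two readings did not fully agree:
- **Sideways force:** 2–3 N remained on the nipple.
- **Ball position:** the two cameras differed by about 2 mm.

I kept clear of the capped housing, tin, offcut and spanner, but did not check them again at the end.

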